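Bolt the centrifuge lid and start the spin

TASK

Lock the lid of the centrifuge: with one fingertip hold the spring catch plate down, and with the other fingertip push the bolt's upright tab along until the bolt is fully home in its keeper, keeping the catch down all the way; then let the catch spring back up so that it locks the bolt. Only then press the round start button all the way in with a fingertip and move clear. Pick nothing up, and leave the glassware, bottles and spatula where they are.

Things in the scene. Friction and masses are not known exactly. Their poses are not given: they have to be found in the camera images.
- centrifuge: White benchtop centrifuge, fixed, 340 (x) x 420 (y) mm, flat top deck at z = 150 mm. Origin: centre of underside. Own axes: x from front (bolt, catch, controls) to back, y to the left seen from its front, z up. Grey lid, 14 mm thick, on the deck from x = -30 to 160. A fixed black dial, 38 mm wide, 24 mm high, at x, y = (-120, 85) is not the button.
- catch_top (a point): Centre of the top face of the spring catch: a flat aluminium plate 100 mm long (centrifuge's y) and 24 mm wide (x), top 36 mm above the deck when up; at (-125, -60, 186) mm in the centrifuge's frame. Pressed anywhere it goes straight down, level, by up to 12 mm.
- catch (a joint): How far the catch plate is pressed down, m: 0 up, 0.012 at its bottom stop. Spring: 2.4 N at 0, 7.2 N at the bottom. Pressed 0.007 or more it frees the bolt; less, its three teeth block the bolt's side tongue (at both ends and every 12 mm on the way).
- tab_push (a point): Centre of the pushing face (towards the centrifuge's -y) of the bolt's upright steel tab: 26 mm wide (x), 8 thick (y), top 12 mm above this point, 50 above the deck. At (-70, -64, 188) mm in the centrifuge's frame with the bolt drawn back: 55 mm further in x than the catch plate. Rod and bracket behind it reach only 16 mm above the deck, so a tip there can go as low as the pressed catch.
- bolt (a joint): How far the bolt has slid towards the centrifuge's +y, m: about 0 drawn back (start), 0.036 fully home against its stop, rod in the keeper. Friction about 2 N, no spring, stays where left.
- start_top (a point): Centre of the top of the round grey start button, 30 mm in diameter, in a black collar 46 mm wide and 12 mm high; top 22 mm above the deck when out, at (-120, 155, 172) mm in the centrifuge's frame.
- start (a joint): How far the start button is pressed, m: 0 out, 0.006 fully in; spring of 1.5 N at the start and 5 N fully in.
- vial: Bystander: small amber bottle, 32 mm diameter, 55 mm high, loose on the deck's right front corner. Origin at the centre of its underside.
- jar: Bystander: small white jar, 30 mm diameter, 40 mm high, loose on the front edge of the deck between catch plate and dial. Origin at the centre of its underside.
- beaker: Bystander: glass beaker, 76 mm diameter, 95 mm high, on the bench. Origin at the centre of its underside.
- flask: Bystander: conical glass flask, 84 mm diameter, 125 mm high, on the bench. Origin at the centre of its underside.
- mortar: Bystander: white mortar bowl, 100 mm diameter, 55 mm high, on the bench. Origin at the centre of its underside.
- reagent: Bystander: white reagent bottle with black cap, 70 mm diameter, 140 mm high, on the bench. Origin at the centre of its underside.
- spatula: Bystander: spatula lying on the bench near the robot's left. Origin on its underside.

How it is judged:
On the way, in this order (a step that is already met when the one before it is completed fails the run):
1. the catch is held down by the fingers with the bolt still drawn back (value of joint catch above 0.006 m and value of joint bolt below 0.005 m and contact force between the fingers and catch above 0.3 N), for 0.1 s.
2. half-way, one fingertip pushes the bolt while the other holds the catch down (value of joint catch above 0.005 m and value of joint bolt between 0.008 and 0.032 m and contact force between the fingers and catch above 0.3 N and contact force between the fingers and bolt above 0.3 N), for 0.04 s.
3. the bolt is fully home, the fingers still holding the catch down (value of joint catch above 0.005 m and value of joint bolt above 0.0335 m and contact force between the fingers and catch above 0.3 N), for 0.1 s.
4. the catch is back up and locks the bolt (value of joint catch below 0.003 m and value of joint bolt above 0.0335 m), for 0.2 s.
5. the start button is pressed in (value of joint start above 0.0045 m and value of joint bolt above 0.0335 m and contact force between the fingers and start above 0.3 N), for 0.05 s.
At the end, for the whole second after the job is handed in: The bolt is within 2.5 mm of fully home, the catch has sprung back to within 3 mm of its top, the start button has been pressed (at least 4.5 mm) after that and is out again, and all is at rest (all of step 4 and value of joint start below 0.002 m and velocity of joint bolt below 0.01 m/s); the robot touches nothing.
It fails at once if the catch was let up, or forced past, with the bolt part-way (value of joint catch below 0.0045 m and value of joint bolt between 0.005 and 0.026 m).
It fails at once if start was pressed before the lid was bolted and the catch up (value of joint start above 0.003 m and (value of joint bolt below 0.0335 m or value of joint catch above 0.004 m)).
It fails at once if a bottle, glass or tool was moved, lifted or knocked over (distance of any of vial, jar from where it was at the start of the episode above 0.015 m or distance of any of beaker, flask, mortar, reagent, spatula from where it was at the start of the episode above 0.02 m or angle between any of vial, jar's own z axis and vertical above 0.3 rad).
It also fails if it takes over 45 s, if anything falls off the work surface, if the arm or the gripper's body presses on something with over 40 N, if the wrist force passes 120 N, or if a joint passes its speed limit or range.

ROBOT

A 6-joint arm with a two-finger parallel gripper is mounted at the origin on the work surface. World frame = base frame: x ahead of the robot, y to its left, z up, the work surface at z = 0. Lengths are in m, angles in rad, forces in N, time in s.
With the tool pointing down it reaches from about 0.275 to 0.725 m from the base axis. Payload 15.9 kg.
Tool frame: the origin (TCP) lies between the finger pads; the fingertips stand 14 mm ahead of it and the grasp point (between the pads) lies 5 mm behind it (robot.nose_length is the distance from the TCP to the fingertips, in m); z points along the fingers, y is the direction in which the jaws open and shut (so a half turn about z gives the same grasp; the last joint's range is limited). The gripper opens to 85 mm and grips with 20 to 120 N. Pads are 22 mm wide; open, the fingers measure 114 mm over their backs; the gripper's body (76 mm by 85 mm) begins 54 mm behind the grasp point. The pads swing forward as they close: fully open they stand 13 mm farther back than shut.
Start: joints at [-1.119, 0.213, -0.034, 1.323, 0, 1.571], TCP at [0.218, -0.45, 0.217] pointing down, gripper open.
Joint ranges: [-2.98, 2.98], [-0.74, 1.72], [-1.14, 1.35], [-2.1, 2.04], [-1.57, 1.44], [-3.14, 3.14]. Speed limits (rad/s): [1.89, 1.89, 2.39, 2.57, 3.14, 3.14].

INTERFACE

Orientations are given as [roll, pitch, yaw] about the fixed x, y, z axes, in that order (R = Rz(yaw) Ry(pitch) Rx(roll)).
In Python, from workcell import robot gives the robot as it stands.
- The arm moves only by the tool carry_out, never from a script. Its argument "steps" is a list of rows, each an object of numbers: "x", "y", "z": the shift along the tool's x, y, z normalised to -1 to 1, where 1 is 0.075 m; "ax", "ay", "az": the turn, a rotation vector about the tool's x, y, z normalised to -1 to 1, where 1 is 180 degrees. In form: [{"x": .., "y": .., "z": .., "ax": .., "ay": .., "az": ..}, ...]. A call has exactly 10 rows; each row shifts and turns the commanded pose from where the row before left it, along the tool's axes as they then stand; what a row does not reach is not made up. A row lasts 1/12 s, in which the tool goes at most 41.7 mm and 7.16 degrees, less where a joint would pass 70% of its speed; a pose out of reach is approached as far as the arm can. A call with a number of a shift or a turn outside -1 to 1 is refused whole. A call with a gripper value outside its range is refused whole. "jaw" is the closure, from 0 (fully open) to 1 (shut), set as the call begins (left out, the last holds). The fingers move at their own pace and stop on an object; the grip force is fixed at half the most. Time passes only in rows, so rows that do not move let the fingers close, or fill a call up. It gives the time, the measured TCP pose, the force and the opening at its end, in the units of the state.
- robot.observe(): the state, without advancing time (a new reading comes with each control period).
- robot.camera(name): name is "side" or "top" or "wrist"; returns a dict with "pixels" (480x640x3 uint8, blue, green, red), "z_map" (480x640 float32, m along the optical axis (not along the pixel's ray), 0 where there is no reading), "mtx" (3x3 intrinsics, pixels), "dist" ([k1, k2, p1, p2, k3] as OpenCV has them; the pictures are not rectified), "R" (3x3) and "t" (3): a world point X has camera coordinates R X + t; the wrist camera has in their place "T_tool_cam" (4x4, takes a point from camera to tool coordinates, whose origin is the TCP and whose axes are the flange's). Camera axes: x right, y down, z forward; pixel columns grow to the right and rows downward; lengths in m; the calibration is good to about 2 mm. A picture is of the moment at which its call begins: read the wrist's pose just before it.
- robot.close_job(): hands the job in, once; it reports no verdict.
The state is a dict: "clock": time; "q": joint angles; "dq": joint speeds; "joint_torque": joint torques, N m; "eef_pos": TCP position; "orientation": TCP orientation; "ft_force": force on the tool from outside, world axes, zero at the start; "torque": the same for the moment, N m; "finger_gap": finger opening in m.
Only numpy, scipy, OpenCV 4.12 (cv2) and the standard library are available. Lean on these libraries where they do the work, as an engineer would, in place of code of your own. Each camera call takes 0.05 s, during which the arm holds its last target. There are 200 camera calls.

## Working session

There is one attempt and no reset: what is moved stays moved. The work goes in short steps, Python scripts to look and compute and a tool call to move; the robot and the scene stay as the last step left them, time stands still between calls to the robot, and variables do not carry over. Pictures are saved under pics/ and viewed, about 8 in all and at most 12, crops included, and the job is handed in when it is done.

Besides the shell and the picture viewer there is one more tool, called after "Request:" by a JSON object that holds its "op" and its "data". carry_out: Moves the arm, as the interface text tells. Its arguments: {"type":"object","properties":{"steps":{"type":"array","items":{"type":"object","properties":{"x":{"type":"number","minimum":-1,"maximum":1},"y":{"type":"number","minimum":-1,"maximum":1},"z":{"type":"number","minimum":-1,"maximum":1},"ax":{"type":"number","minimum":-1,"maximum":1},"ay":{"type":"number","minimum":-1,"maximum":1},"az":{"type":"number","minimum":-1,"maximum":1}}}},"jaw":{"type":"number"}},"required":["steps"]}

```bash
mkdir -p pics; ls; python3 - <<'E'
from workcell import robot
import cv2,numpy as np,pickle
s=robot.observe();print(s)
ims={}
for n in ("top","side"):
    c=robot.camera(n);ims[n]=c;cv2.imwrite(f"pics/{n}0.png",c["pixels"]);print(n,c["mtx"].tolist(),c["dist"],c["R"].tolist(),c["t"])
pickle.dump(ims,open("ims.pkl","wb"))
print(robot.nose_length)
E
```

```text
pics
{'clock': 0.0, 'q': array([-1.11902544e+00,  2.13345498e-01, -3.50549411e-02,  1.32349415e+00,
        1.46576849e-05,  1.57077961e+00]), 'dq': array([-0.002777  , -0.00120755,  0.00015255, -0.0009622 , -0.00047754,
       -0.00040236]), 'joint_torque': array([ 4.99071448e-04, -6.86160922e+01,  4.87117124e+01,  1.75118371e-02,
        1.51472764e-04,  7.32565582e-06]), 'eef_pos': array([ 0.21813013, -0.44951835,  0.21632314]), 'orientation': array([-3.14049439e+00, -1.46760394e-05,  4.51787589e-01]), 'ft_force': array([-0.95616662,  0.33843158,  0.40495307]), 'torque': array([-0.03723528, -0.08060355, -0.04228471]), 'finger_gap': 0.08549331742593616}
top [[546.4689229181828, 0.0, 315.33683998464534], [0.0, 546.4689229181828, 235.38054966349426], [0.0, 0.0, 1.0]] [-0.11730093  0.          0.          0.          0.        ] [[0.09966146330156143, -0.9950181902489594, 0.00252859768980566], [-0.9748223421368766, -0.09814745155625945, -0.20022107537366327], [0.1994717874872684, 0.017489391833253248, -0.979747481328703]] [-0.02505108  0.47992258  1.57751458]
side [[573.3153668477948, 0.0, 325.857438296652], [0.0, 573.3153668477948, 240.86652298501306], [0.0, 0.0, 1.0]] [-0.08506665  0.          0.          0.          0.        ] [[0.9990318689549429, -0.036454917716509536, -0.024624455053381896], [-0.03976181615368486, -0.5087481299619622, -0.8599967082706578], [0.018823463776735466, 0.8601432318134515, -0.5097051088393729]] [-0.44861838  0.13448999  1.35959167]
0.014
```

View pics/top0.png

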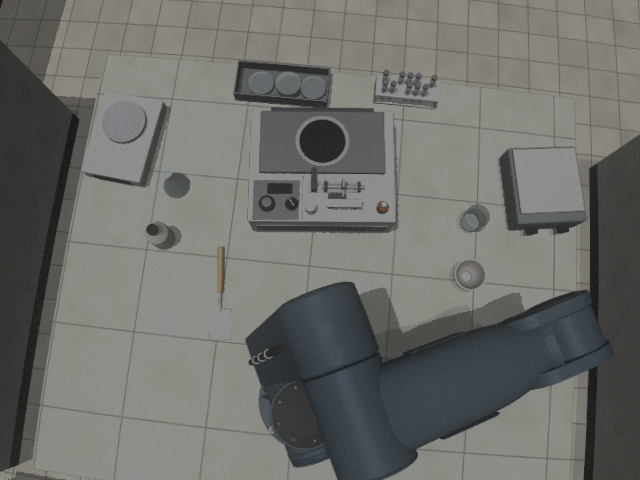

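View pics/side0.png

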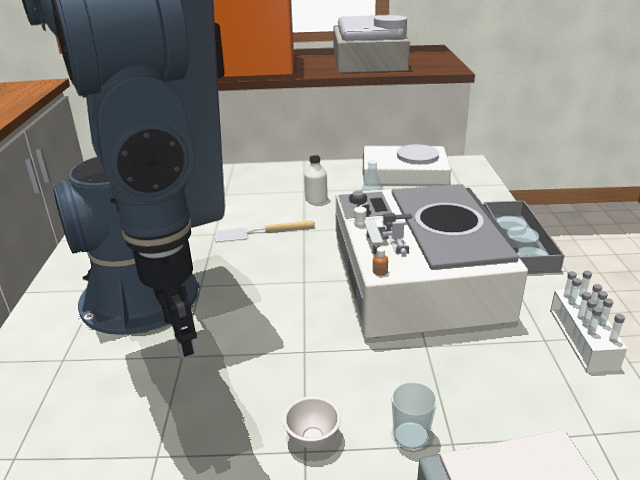

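The top view shows the centrifuge at columns 248–397 and rows 108–230, with its front towards the robot. The catch is near (345,205), the jar at (310,209), the vial at (383,207) and the dial at (267,204). I'll zoom in and take the yaw from the lid edges.

```bash
cat > h.py <<'E'
import numpy as np,cv2
def ray(c,uv,z):
    p=cv2.undistortPoints(np.array(uv,float).reshape(-1,1,2),c["mtx"],c["dist"]).reshape(-1,2)
    d=np.c_[p,np.ones(len(p))]@c["R"]; o=-c["R"].T@c["t"]
    return o+d*((z-o[2])/d[:,2])[:,None]
def proj(c,X):
    return cv2.projectPoints(np.array(X,float).reshape(-1,3),cv2.Rodrigues(c["R"])[0],c["t"],c["mtx"],c["dist"])[0].reshape(-1,2)
E
python3 - <<'E'
import pickle,cv2,numpy as np
from h import *
c=pickle.load(open("ims.pkl","rb"))["top"];im=c["pixels"]
cv2.imwrite("pics/crop.png",cv2.resize(im[100:235,240:405],None,fx=4.4,fy=4.4,interpolation=cv2.INTER_CUBIC))
# point cloud from z_map in world
v,u=np.mgrid[100:235,240:405];z=c["z_map"][100:235,240:405]
p=cv2.undistortPoints(np.c_[u.ravel(),v.ravel()].astype(float).reshape(-1,1,2),c["mtx"],c["dist"]).reshape(-1,2)
X=(np.c_[p,np.ones(len(p))]*z.reshape(-1,1)-c["t"])@c["R"]
zz=X[:,2].reshape(z.shape)
print("heights hist",np.histogram(zz,bins=np.arange(0,.24,.01)))
g=im[100:235,240:405].astype(int)
m=((zz>.13)).astype(np.uint8)
m=cv2.morphologyEx(m,cv2.MORPH_OPEN,np.ones((5,5)))
k=max(cv2.findContours(m,0,2)[0],key=cv2.contourArea)
q=(k.reshape(-1,2)+[240,100]).astype(float)
W=ray(c,q,.15)[:,:2]
r=cv2.minAreaRect(W.astype(np.float32));print("deck rect",r,cv2.boxPoints(r))
E
```

```text
heights hist (array([1224,  148,  154,   85,   87,  107,   95,  108,   95,  146,  216,
        118,  114,  220, 5003, 4295, 6189,  399,  379,   62,   27,    1,
          0]), array([0.  , 0.01, 0.02, 0.03, 0.04, 0.05, 0.06, 0.07, 0.08, 0.09, 0.1 ,
       0.11, 0.12, 0.13, 0.14, 0.15, 0.16, 0.17, 0.18, 0.19, 0.2 , 0.21,
       0.22, 0.23]))
deck rect ((0.6704617738723755, 0.02364709973335266), (0.3481675982475281, 0.4190916121006012), 5.453343868255615) [[ 0.47725168  0.2157004 ]
 [ 0.51708007 -0.20149438]
 [ 0.8636719  -0.1684062 ]
 [ 0.8238435   0.24878858]]
```

View pics/crop.png

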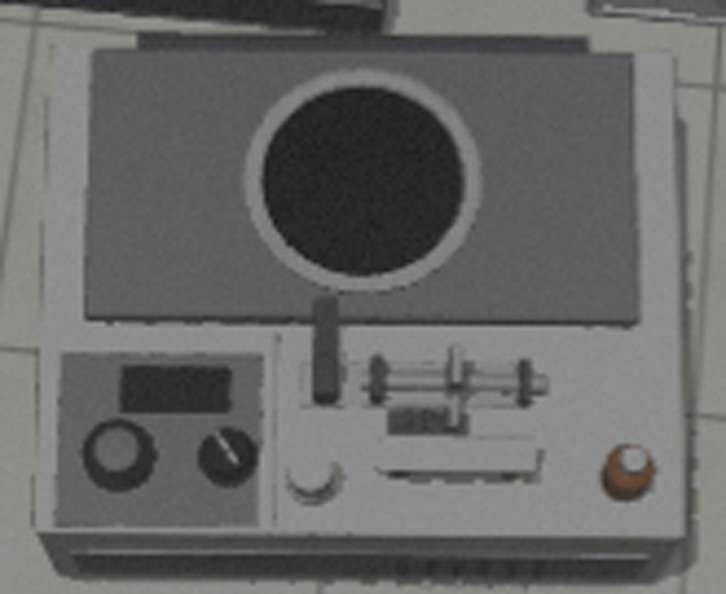

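```bash
python3 - <<'E'
import pickle,cv2,numpy as np
from h import *
D=pickle.load(open("ims.pkl","rb"));c=D["top"]
cr=lambda x,y:(240+(x+.5)/4.4-.5,100+(y+.5)/4.4-.5)
th=np.radians(5.45);R=np.array([[np.cos(th),-np.sin(th)],[np.sin(th),np.cos(th)]]);O=np.array([.6664,.0233])
P={"start":((-120,155,172),cr(121,449)),"dial":((-120,85,174),cr(229,450)),"catch":((-125,-60,186),cr(461,458)),"lidFL":((-30,None,164),cr(86,317)),"lidFR":((-30,None,164),cr(638,322)),
"deckFL":((-170,210,150),cr(38,531)),"deckFR":((-170,-210,150),cr(686,535))}
for n,(l,uv) in P.items():
    X=ray(c,[uv],l[2]/1000)[0][:2]; print(n,X.round(4),"in cf frame from fit",(R.T@(X-O)*1000).round(1),l)
# point-fit
K=[k for k in P if k in("start","dial","catch","deckFL","deckFR")]
A=np.array([P[k][0][:2] for k in K])/1000;B=np.array([ray(c,[P[k][1]],P[k][0][2]/1000)[0][:2] for k in K])
a,b=A-A.mean(0),B-B.mean(0);t=np.arctan2((a[:,0]*b[:,1]-a[:,1]*b[:,0]).sum(),(a*b).sum())
R=np.array([[np.cos(t),-np.sin(t)],[np.sin(t),np.cos(t)]]);O=B.mean(0)-R@A.mean(0)
print("fit",np.degrees(t),O,"res mm",((B-(A@R.T+O))*1000).round(1).tolist())
T=lambda l:np.r_[R@np.array(l[:2])/1000+O,l[2]/1000]
im=D["side"]["pixels"].copy()
for l in [(-125,-60,186),(-70,-64,188),(-120,155,172),(-120,85,174),(-125,-10,186),(-125,-110,186),(-170,-210,150),(170,-210,150)]:
    u=proj(D["side"],[T(l)])[0]; print(l,T(l).round(4),"side",u.round(1)); cv2.circle(im,tuple((u*16).round().astype(int)),16,(0,0,255),-1,shift=4)
for n,uv,z in [("vialcap",cr(637,460),.205),("jar",cr(315,470),.19)]: X=ray(c,[uv],z)[0];print(n,X.round(3),(R.T@(X[:2]-O)*1000).round(0))
cv2.imwrite("pics/sidec.png",cv2.resize(im[180:330,330:530],None,fx=4,fy=4,interpolation=cv2.INTER_CUBIC))
E
```

```text
start [0.5368 0.1639] in cf frame from fit [-115.7  152.3] (-120, 155, 172)
dial [0.5424 0.0957] in cf frame from fit [-116.6   83.8] (-120, 85, 174)
catch [ 0.5487 -0.0502] in cf frame from fit [-124.2  -61.9] (-125, -60, 186)
lidFL [0.624  0.1978] in cf frame from fit [-25.6 177.7] (-30, None, 164)
lidFR [ 0.6565 -0.1565] in cf frame from fit [ -26.9 -178.1] (-30, None, 164)
deckFL [0.4835 0.2128] in cf frame from fit [-164.1  206.1] (-170, 210, 150)
deckFR [ 0.5224 -0.1989] in cf frame from fit [-164.5 -207.5] (-170, -210, 150)
fit 5.282591306227737 [0.67045562 0.02181803] res mm [[0.1, -1.2], [-0.8, 0.3], [-2.9, -0.7], [1.7, -2.4], [1.9, 4.1]]
(-125, -60, 186) [ 0.5515 -0.0494  0.186 ] side [372.1 230.5]
(-70, -64, 188) [ 0.6066 -0.0484  0.188 ] side [397.6 228.5]
(-120, 155, 172) [0.5367 0.1651 0.172 ] side [357.  193.1]
(-120, 85, 174) [0.5431 0.0954 0.174 ] side [362.1 205. ]
(-125, -10, 186) [5.469e-01 4.000e-04 1.860e-01] side [367.7 219.6]
(-125, -110, 186) [ 0.5561 -0.0992  0.186 ] side [376.9 242.3]
(-170, -210, 150) [ 0.5205 -0.2029  0.15  ] side [364.3 286. ]
(170, -210, 150) [ 0.8591 -0.1716  0.15  ] side [528.8 269.7]
vialcap [ 0.553 -0.158  0.205] [-133. -168.]
jar [0.531 0.04  0.19 ] [-137.   31.]
```

View pics/sidec.png

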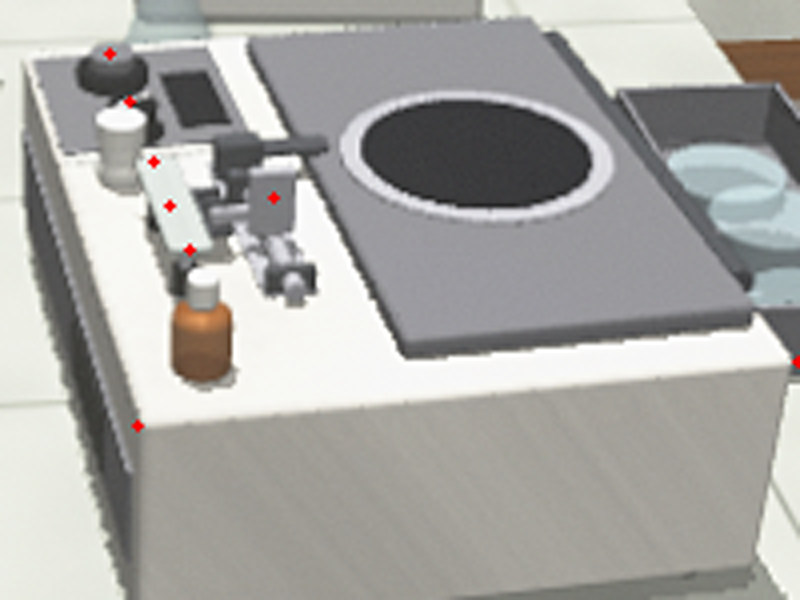

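The red predictions land on the catch plate, the tab, the button and the deck corners, so the fit holds: yaw 5.3° and residuals of about 2 mm. Next I'll raise the arm and turn it so the jaw axis lies along centrifuge x, with the jaw partly closed.

Request:
{"op": "carry_out", "data": {"jaw": 0.47, "steps": [{"z": -0.11, "az": -0.0386}, {"z": -0.11, "az": -0.0386}, {"z": -0.11, "az": -0.0386}, {"z": -0.11, "az": -0.0386}, {"z": -0.11, "az": -0.0386}, {"z": -0.11, "az": -0.0386}, {"z": -0.11, "az": -0.0386}, {"z": -0.11, "az": -0.0386}, {"z": -0.11, "az": -0.0386}, {"z": -0.11, "az": -0.0386}]}}

```text
$.steps[0]: bad value
```

Request:
{"op": "carry_out", "data": {"jaw": 0.47, "steps": [{"x": 0, "y": 0, "z": -0.11, "ax": 0, "ay": 0, "az": -0.0386}, {"x": 0, "y": 0, "z": -0.11, "ax": 0, "ay": 0, "az": -0.0386}, {"x": 0, "y": 0, "z": -0.11, "ax": 0, "ay": 0, "az": -0.0386}, {"x": 0, "y": 0, "z": -0.11, "ax": 0, "ay": 0, "az": -0.0386}, {"x": 0, "y": 0, "z": -0.11, "ax": 0, "ay": 0, "az": -0.0386}, {"x": 0, "y": 0, "z": -0.11, "ax": 0, "ay": 0, "az": -0.0386}, {"x": 0, "y": 0, "z": -0.11, "ax": 0, "ay": 0, "az": -0.0386}, {"x": 0, "y": 0, "z": -0.11, "ax": 0, "ay": 0, "az": -0.0386}, {"x": 0, "y": 0, "z": -0.11, "ax": 0, "ay": 0, "az": -0.0386}, {"x": 0, "y": 0, "z": -0.11, "ax": 0, "ay": 0, "az": -0.0386}]}}

```text
clock: 0.93
eef_pos: [0.2182, -0.4497, 0.2994]
orientation: [-3.141, -0.001, 1.67]
ft_force: [0.1, -0.1, 0.5]
finger_gap: 0.045
```

Request:
{"op": "carry_out", "data": {"steps": [{"x": 0.229, "y": 0.264, "z": 0, "ax": 0, "ay": 0, "az": 0.0023}, {"x": 0.229, "y": 0.264, "z": 0, "ax": 0, "ay": 0, "az": 0}, {"x": 0.229, "y": 0.264, "z": 0, "ax": 0, "ay": 0, "az": 0}, {"x": 0.229, "y": 0.264, "z": 0, "ax": 0, "ay": 0, "az": 0}, {"x": 0.229, "y": 0.264, "z": 0, "ax": 0, "ay": 0, "az": 0}, {"x": 0.229, "y": 0.264, "z": 0, "ax": 0, "ay": 0, "az": 0}, {"x": 0.229, "y": 0.264, "z": 0, "ax": 0, "ay": 0, "az": 0}, {"x": 0.229, "y": 0.264, "z": 0, "ax": 0, "ay": 0, "az": 0}, {"x": 0.229, "y": 0.264, "z": 0, "ax": 0, "ay": 0, "az": 0}, {"x": 0.229, "y": 0.264, "z": 0, "ax": 0, "ay": 0, "az": 0}]}}

```text
clock: 1.77
eef_pos: [0.4012, -0.2603, 0.2992]
orientation: [-3.141, -0.0, 1.657]
ft_force: [0.2, -0.4, 0.4]
finger_gap: 0.0452
```

Request:
{"op": "carry_out", "data": {"steps": [{"x": 0.229, "y": 0.264, "z": 0, "ax": 0, "ay": 0, "az": 0}, {"x": 0.229, "y": 0.264, "z": 0, "ax": 0, "ay": 0, "az": 0}, {"x": 0.229, "y": 0.264, "z": 0, "ax": 0, "ay": 0, "az": 0}, {"x": 0.229, "y": 0.264, "z": 0, "ax": 0, "ay": 0, "az": 0}, {"x": 0.229, "y": 0.264, "z": 0, "ax": 0, "ay": 0, "az": 0}, {"x": 0.229, "y": 0.264, "z": 0, "ax": 0, "ay": 0, "az": 0}, {"x": 0.229, "y": 0.264, "z": 0, "ax": 0, "ay": 0, "az": 0}, {"x": 0.229, "y": 0.264, "z": 0, "ax": 0, "ay": 0, "az": 0}, {"x": 0.229, "y": 0.24, "z": 0, "ax": 0, "ay": 0, "az": 0}, {"x": 0.2, "y": 0.2, "z": 0, "ax": 0, "ay": 0, "az": 0}]}}

```text
clock: 2.6
eef_pos: [0.5775, -0.0746, 0.2987]
orientation: [-3.141, -0.0, 1.658]
ft_force: [-1.3, 0.4, -0.4]
finger_gap: 0.0452
```

Now a wrist picture, for the tab and catch relative to the tool.

```bash
cat > w.py <<'E'
from workcell import robot
import sys,pickle,cv2,numpy as np
from scipy.spatial.transform import Rotation as Ro
def wrist(name):
    s=robot.observe();c=robot.camera("wrist");T=np.eye(4)
    T[:3,:3]=Ro.from_euler("xyz",s["orientation"]).as_matrix();T[:3,3]=s["eef_pos"]
    M=np.linalg.inv(T@c["T_tool_cam"]);c["R"],c["t"]=M[:3,:3],M[:3,3]
    pickle.dump(c,open(name+".pkl","wb"));cv2.imwrite(f"pics/{name}.png",c["pixels"]);return s,c
E
python3 - <<'E'
from w import *
from h import *
s,c=wrist("w1");print(s["eef_pos"],s["orientation"],s["ft_force"])
im=c["pixels"].copy();t=np.radians(5.2826);R=np.array([[np.cos(t),-np.sin(t)],[np.sin(t),np.cos(t)]]);O=np.array([.67046,.02182])
for l in [(-137,-10,186),(-137,-110,186),(-113,-10,186),(-113,-110,186),(-83,-64,200),(-57,-64,200),(-83,-56,200),(-57,-56,200)]:
    u=proj(c,[np.r_[R@np.array(l[:2])/1000+O,l[2]/1000]])[0];print(l,u.round(0))
    if abs(u).max()<900: cv2.circle(im,tuple(u.round().astype(int)),3,(0,0,255),-1)
cv2.imwrite("pics/w1m.png",im)
E
```

```text
[ 0.5774542  -0.07463107  0.29870829] [-3.14075227e+00 -2.93913554e-04  1.65769295e+00] [-1.26685979  0.44963785 -0.37220828]
(-137, -10, 186) [272. 134.]
(-137, -110, 186) [277. 263.]
(-113, -10, 186) [305. 133.]
(-113, -110, 186) [307. 262.]
(-83, -64, 200) [346. 210.]
(-57, -64, 200) [381. 210.]
(-83, -56, 200) [346. 199.]
(-57, -56, 200) [381. 199.]
```

View pics/w1m.png

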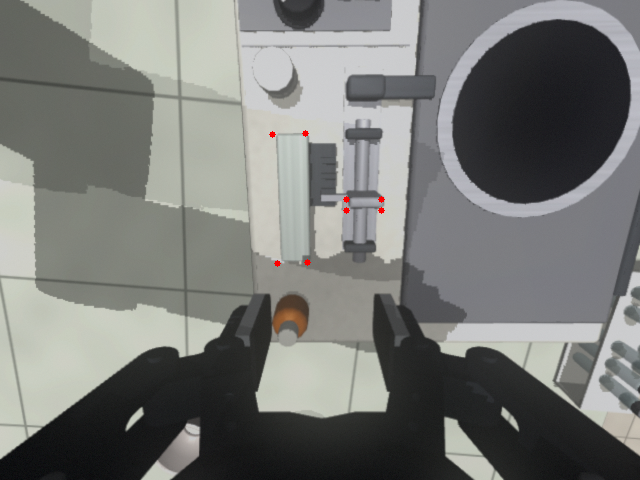

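The wrist view agrees with the fit to about 2 mm. The plate is at columns 277–309 and rows 133–262, and the tab at (363,201); both lie about 2 mm further +x/+y than fitted. Next I'll get the fingertip reach from the depth map.

```bash
python3 - <<'E'
import pickle,cv2,numpy as np
c=pickle.load(open("w1.pkl","rb"));z=c["z_map"]
v,u=np.mgrid[280:420,180:460];Z=z[280:420,180:460]
p=cv2.undistortPoints(np.c_[u.ravel(),v.ravel()].astype(float).reshape(-1,1,2),c["mtx"],c["dist"]).reshape(-1,2)
X=np.c_[p*Z.reshape(-1,1),Z.ravel()];X=(c["T_tool_cam"]@np.c_[X,np.ones(len(X))].T).T[:,:3]
X=X[(Z.ravel()>.02)&(X[:,2]<.05)&(X[:,2]>-.03)]
for sgn in(-1,1):
    Y=X[X[:,1]*sgn>0];print(sgn,"n",len(Y),"zmax",np.percentile(Y[:,2],[90,99,100]));T=Y[Y[:,2]>Y[:,2].max()-.004];print(T.min(0).round(4),T.max(0).round(4))
E
```

```text
-1 n 548 zmax [-0.01878673 -0.01583447 -0.01518352]
[-0.0111 -0.0281 -0.0192] [ 0.01   -0.0217 -0.0152]
1 n 544 zmax [-0.01870811 -0.01594812 -0.01402762]
[-0.0108  0.0232 -0.018 ] [ 0.0087  0.0236 -0.014 ]
```

```bash
python3 - <<'E'
import pickle,cv2,numpy as np
c=pickle.load(open("w1.pkl","rb"));z=c["z_map"];print(c["T_tool_cam"].round(4).tolist())
for u in (255,262,268,380,385):
  for v in range(285,400,9):
    p=cv2.undistortPoints(np.array([[[u,v]]],float),c["mtx"],c["dist"]).ravel();Z=z[v,u]
    print(u,v,round(float(Z),4),(c["T_tool_cam"]@[p[0]*Z,p[1]*Z,Z,1])[:3].round(4))
E
```

```text
[[0.0008, -0.958, -0.2868, 0.072], [1.0, 0.0008, 0.0004, 0.0008], [-0.0001, -0.2868, 0.958, -0.1558], [0.0, 0.0, 0.0, 1.0]]
255 285 0.3319 [-0.059  -0.0626  0.1515]
255 294 0.1483 [ 0.0098 -0.0275 -0.0196]
255 303 0.1388 [ 0.0104 -0.0257 -0.0294]
255 312 0.1313 [ 0.0104 -0.0243 -0.0371]
255 321 0.1254 [ 0.0101 -0.0231 -0.0434]
255 330 0.1196 [ 0.0101 -0.022  -0.0495]
255 339 0.1182 [ 0.0078 -0.0217 -0.0516]
255 348 0.1178 [ 0.0052 -0.0216 -0.0529]
255 357 0.1192 [ 0.0015 -0.0219 -0.0525]
255 366 0.1198 [-0.0019 -0.022  -0.0528]
255 375 0.1201 [-0.0049 -0.022  -0.0535]
255 384 0.1219 [-0.0091 -0.0224 -0.0529]
255 393 0.0811 [ 0.016  -0.0146 -0.0879]
262 285 0.3295 [-0.058  -0.0555  0.1492]
262 294 0.1458 [ 0.0109 -0.0241 -0.0219]
262 303 0.139 [ 0.0103 -0.0229 -0.0292]
262 312 0.1326 [ 0.0098 -0.0218 -0.036 ]
262 321 0.133 [ 0.0064 -0.0219 -0.0366]
262 330 0.1327 [ 0.0033 -0.0218 -0.0378]
262 339 0.132 [ 0.0004 -0.0217 -0.0394]
262 348 0.1326 [-0.0032 -0.0218 -0.0399]
262 357 0.1329 [-0.0066 -0.0218 -0.0407]
262 366 0.1315 [-0.0091 -0.0216 -0.0428]
262 375 0.5328 [-0.2694 -0.0899  0.2
[... 979 characters left out ...]
0398]
380 366 0.1345 [-0.0108  0.0233 -0.0403]
380 375 0.5334 [-0.2696  0.0899  0.2987]
380 384 0.5389 [-0.2863  0.0908  0.2994]
380 393 0.543 [-0.3023  0.0914  0.2989]
385 285 0.3286 [-0.0576  0.0605  0.1484]
385 294 0.1467 [ 0.0105  0.0274 -0.0211]
385 303 0.1379 [ 0.0108  0.0258 -0.0302]
385 312 0.1312 [ 0.0105  0.0246 -0.0372]
385 321 0.125 [ 0.0104  0.0235 -0.0438]
385 330 0.1245 [ 0.0075  0.0234 -0.0452]
385 339 0.1238 [ 0.0049  0.0233 -0.0467]
385 348 0.1249 [ 0.0012  0.0234 -0.0467]
385 357 0.1241 [-0.0014  0.0233 -0.0482]
385 366 0.1268 [-0.0061  0.0238 -0.0468]
385 375 0.1262 [-0.0088  0.0237 -0.0483]
385 384 0.5389 [-0.2863  0.0984  0.2994]
385 393 0.5426 [-0.302   0.0991  0.2986]
```

Request:
{"op": "carry_out", "data": {"steps": [{"x": 0.0093, "y": 0.008, "z": 0.085, "ax": 0, "ay": 0, "az": 0}, {"x": 0.0093, "y": 0.008, "z": 0.085, "ax": 0, "ay": 0, "az": 0}, {"x": 0.0093, "y": 0.008, "z": 0.085, "ax": 0, "ay": 0, "az": 0}, {"x": 0.0093, "y": 0.008, "z": 0.085, "ax": 0, "ay": 0, "az": 0}, {"x": 0.0093, "y": 0.008, "z": 0.085, "ax": 0, "ay": 0, "az": 0}, {"x": 0.0093, "y": 0.008, "z": 0.085, "ax": 0, "ay": 0, "az": 0}, {"x": 0.0093, "y": 0.008, "z": 0.085, "ax": 0, "ay": 0, "az": 0}, {"x": 0.0093, "y": 0.008, "z": 0.085, "ax": 0, "ay": 0, "az": 0}, {"x": 0.0093, "y": 0.008, "z": 0.085, "ax": 0, "ay": 0, "az": 0}, {"x": 0.0093, "y": 0.008, "z": 0.085, "ax": 0, "ay": 0, "az": 0}]}}

```text
clock: 3.48
eef_pos: [0.5821, -0.0685, 0.235]
orientation: [3.141, 0.0, 1.657]
ft_force: [-0.6, -0.2, -0.5]
finger_gap: 0.0454
```

```bash
python3 - <<'E'
from w import *
from h import *
s=robot.observe();print(s["eef_pos"],s["orientation"],s["ft_force"])
c=robot.camera("side");pickle.dump(c,open("s2.pkl","wb"))
d=s["eef_pos"]
im=c["pixels"].copy()
R=Ro.from_euler("xyz",s["orientation"]).as_matrix()
for yy in(-.027,.027):
  for zz,col in((.014,(0,0,255)),(-.017,(0,255,0))):
    u=proj(c,[d+R@[0.0,yy,zz]])[0];print(yy,zz,u.round(1));cv2.circle(im,tuple((u*16).round().astype(int)),16,col,-1,shift=4)
cv2.imwrite("pics/s2.png",cv2.resize(im[150:300,320:520],None,fx=4,fy=4,interpolation=cv2.INTER_CUBIC))
E
```

```text
[ 0.58206348 -0.06850184  0.23496096] [3.14148710e+00 5.54419609e-06 1.65721414e+00] [-0.57871724 -0.19637266 -0.46233806]
-0.027 0.014 [375.2 221. ]
-0.027 -0.017 [375.5 207.8]
0.027 0.014 [400.5 218.9]
0.027 -0.017 [401.1 205.8]
```

View pics/s2.png

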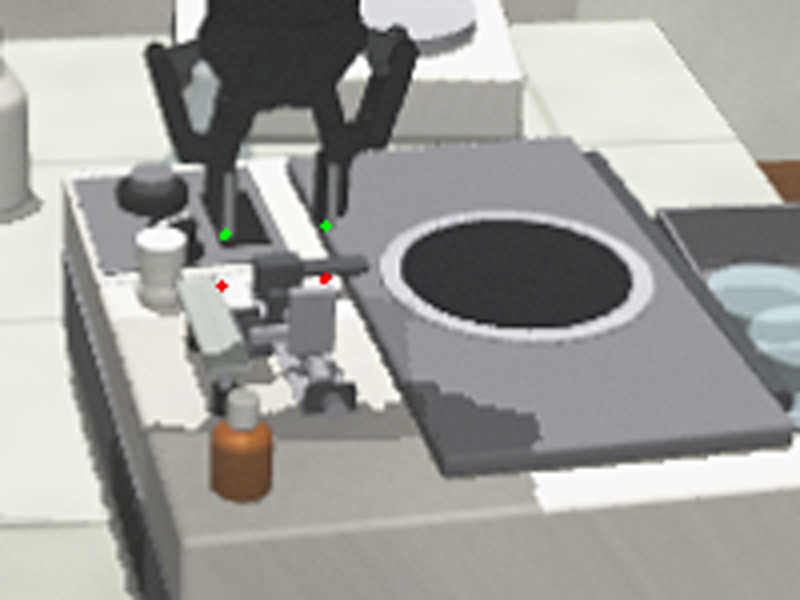

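The green dots, 17 mm behind the TCP, sit on the visible fingertips. That means the stated 14 mm nose length is about 31 mm off here, and the wrist depth shows the same. I'll go down in stages, checking force.

Request:
{"op": "carry_out", "data": {"steps": [{"x": 0, "y": 0, "z": 0.06, "ax": 0, "ay": 0, "az": 0}, {"x": 0, "y": 0, "z": 0.06, "ax": 0, "ay": 0, "az": 0}, {"x": 0, "y": 0, "z": 0.06, "ax": 0, "ay": 0, "az": 0}, {"x": 0, "y": 0, "z": 0.06, "ax": 0, "ay": 0, "az": 0}, {"x": 0, "y": 0, "z": 0.06, "ax": 0, "ay": 0, "az": 0}, {"x": 0, "y": 0, "z": 0.06, "ax": 0, "ay": 0, "az": 0}, {"x": 0, "y": 0, "z": 0.06, "ax": 0, "ay": 0, "az": 0}, {"x": 0, "y": 0, "z": 0.06, "ax": 0, "ay": 0, "az": 0}, {"x": 0, "y": 0, "z": 0, "ax": 0, "ay": 0, "az": 0}, {"x": 0, "y": 0, "z": 0, "ax": 0, "ay": 0, "az": 0}]}}

```text
clock: 4.37
eef_pos: [0.5818, -0.0685, 0.1994]
orientation: [-3.141, -0.0, 1.657]
ft_force: [0.5, -0.2, 0.3]
finger_gap: 0.0453
```

Request:
{"op": "carry_out", "data": {"steps": [{"x": 0, "y": 0, "z": 0.03, "ax": 0, "ay": 0, "az": 0}, {"x": 0, "y": 0, "z": 0.03, "ax": 0, "ay": 0, "az": 0}, {"x": 0, "y": 0, "z": 0.03, "ax": 0, "ay": 0, "az": 0}, {"x": 0, "y": 0, "z": 0, "ax": 0, "ay": 0, "az": 0}, {"x": 0, "y": 0, "z": 0, "ax": 0, "ay": 0, "az": 0}, {"x": 0, "y": 0, "z": 0, "ax": 0, "ay": 0, "az": 0}, {"x": 0, "y": 0, "z": 0, "ax": 0, "ay": 0, "az": 0}, {"x": 0, "y": 0, "z": 0, "ax": 0, "ay": 0, "az": 0}, {"x": 0, "y": 0, "z": 0, "ax": 0, "ay": 0, "az": 0}, {"x": 0, "y": 0, "z": 0, "ax": 0, "ay": 0, "az": 0}]}}

```text
clock: 5.2
eef_pos: [0.582, -0.0686, 0.1929]
orientation: [3.141, 0.0, 1.657]
ft_force: [-1.4, -0.0, 0.3]
finger_gap: 0.0452
```

```bash
python3 - <<'E'
from w import *
s,c=wrist("w2");print(s["eef_pos"],s["ft_force"],s["torque"],s["orientation"])
E
```

```text
[ 0.58204539 -0.0685655   0.19286934] [-1.40527395 -0.01003907  0.34587897] [-0.06893544  0.04864204  0.01421747] [3.14146551e+00 2.24198122e-05 1.65723248e+00]
```

View pics/w2.png

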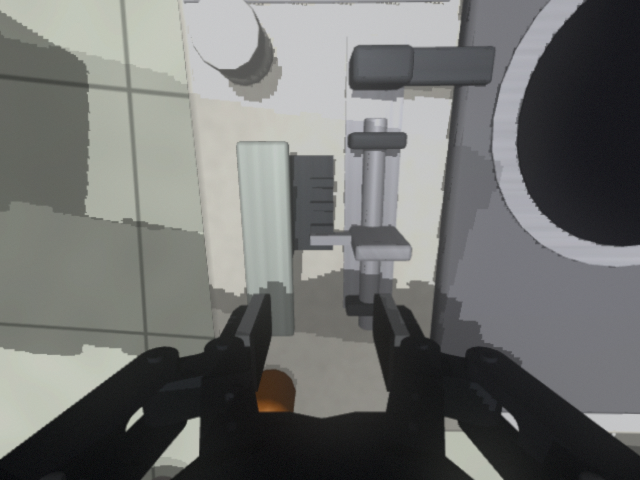

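The catch plate is at columns 238–295 and rows 142–335, and the tab at (380,243). The left tip (258,297) lines up with the plate and the right tip (388,297) with the tab, and the tips are still above the plate. Down 18 mm more, then gently press.

Request:
{"op": "carry_out", "data": {"steps": [{"x": 0, "y": 0, "z": 0.06, "ax": 0, "ay": 0, "az": 0}, {"x": 0, "y": 0, "z": 0.06, "ax": 0, "ay": 0, "az": 0}, {"x": 0, "y": 0, "z": 0.06, "ax": 0, "ay": 0, "az": 0}, {"x": 0, "y": 0, "z": 0.06, "ax": 0, "ay": 0, "az": 0}, {"x": 0, "y": 0, "z": 0, "ax": 0, "ay": 0, "az": 0}, {"x": 0, "y": 0, "z": 0, "ax": 0, "ay": 0, "az": 0}, {"x": 0, "y": 0, "z": 0, "ax": 0, "ay": 0, "az": 0}, {"x": 0, "y": 0, "z": 0, "ax": 0, "ay": 0, "az": 0}, {"x": 0, "y": 0, "z": 0, "ax": 0, "ay": 0, "az": 0}, {"x": 0, "y": 0, "z": 0, "ax": 0, "ay": 0, "az": 0}]}}

```text
clock: 6.08
eef_pos: [0.5821, -0.0686, 0.175]
orientation: [3.141, 0.0, 1.657]
ft_force: [-1.2, -0.3, 0.0]
finger_gap: 0.0455
```

Request:
{"op": "carry_out", "data": {"steps": [{"x": 0, "y": 0, "z": 0.04, "ax": 0, "ay": 0, "az": 0}, {"x": 0, "y": 0, "z": 0.04, "ax": 0, "ay": 0, "az": 0}, {"x": 0, "y": 0, "z": 0, "ax": 0, "ay": 0, "az": 0}, {"x": 0, "y": 0, "z": 0, "ax": 0, "ay": 0, "az": 0}, {"x": 0, "y": 0, "z": 0, "ax": 0, "ay": 0, "az": 0}, {"x": 0, "y": 0, "z": 0, "ax": 0, "ay": 0, "az": 0}, {"x": 0, "y": 0, "z": 0, "ax": 0, "ay": 0, "az": 0}, {"x": 0, "y": 0, "z": 0, "ax": 0, "ay": 0, "az": 0}, {"x": 0, "y": 0, "z": 0, "ax": 0, "ay": 0, "az": 0}, {"x": 0, "y": 0, "z": 0, "ax": 0, "ay": 0, "az": 0}]}}

```text
clock: 6.92
eef_pos: [0.582, -0.0686, 0.1689]
orientation: [3.142, 0.0, 1.657]
ft_force: [0.3, -0.7, 1.6]
finger_gap: 0.0453
```

Request:
{"op": "carry_out", "data": {"steps": [{"x": 0, "y": 0, "z": 0.04, "ax": 0, "ay": 0, "az": 0}, {"x": 0, "y": 0, "z": 0, "ax": 0, "ay": 0, "az": 0}, {"x": 0, "y": 0, "z": 0, "ax": 0, "ay": 0, "az": 0}, {"x": 0, "y": 0, "z": 0, "ax": 0, "ay": 0, "az": 0}, {"x": 0, "y": 0, "z": 0, "ax": 0, "ay": 0, "az": 0}, {"x": 0, "y": 0, "z": 0, "ax": 0, "ay": 0, "az": 0}, {"x": 0, "y": 0, "z": 0, "ax": 0, "ay": 0, "az": 0}, {"x": 0, "y": 0, "z": 0, "ax": 0, "ay": 0, "az": 0}, {"x": 0, "y": 0, "z": 0, "ax": 0, "ay": 0, "az": 0}, {"x": 0, "y": 0, "z": 0, "ax": 0, "ay": 0, "az": 0}]}}

```text
clock: 7.75
eef_pos: [0.582, -0.0686, 0.1658]
orientation: [3.142, 0.0, 1.657]
ft_force: [0.2, -0.4, 3.6]
finger_gap: 0.0452
```

Contact is confirmed at TCP z ≈ 0.169, as the cameras predicted. Press about 5 mm further.

Request:
{"op": "carry_out", "data": {"steps": [{"x": 0, "y": 0, "z": 0.035, "ax": 0, "ay": 0, "az": 0}, {"x": 0, "y": 0, "z": 0.035, "ax": 0, "ay": 0, "az": 0}, {"x": 0, "y": 0, "z": 0, "ax": 0, "ay": 0, "az": 0}, {"x": 0, "y": 0, "z": 0, "ax": 0, "ay": 0, "az": 0}, {"x": 0, "y": 0, "z": 0, "ax": 0, "ay": 0, "az": 0}, {"x": 0, "y": 0, "z": 0, "ax": 0, "ay": 0, "az": 0}, {"x": 0, "y": 0, "z": 0, "ax": 0, "ay": 0, "az": 0}, {"x": 0, "y": 0, "z": 0, "ax": 0, "ay": 0, "az": 0}, {"x": 0, "y": 0, "z": 0, "ax": 0, "ay": 0, "az": 0}, {"x": 0, "y": 0, "z": 0, "ax": 0, "ay": 0, "az": 0}]}}

```text
clock: 8.58
eef_pos: [0.5821, -0.0686, 0.1606]
orientation: [3.141, 0.0, 1.657]
ft_force: [0.0, -0.6, 5.7]
finger_gap: 0.0453
```

```bash
python3 - <<'E'
from w import *
s,c=wrist("w3");print(s["eef_pos"],s["ft_force"],s["torque"],s["orientation"])
E
```

```text
[ 0.58205007 -0.06858001  0.16060685] [ 0.01115797 -0.57060593  5.72187669] [-0.09968902  0.07935541  0.02833311] [3.14147096e+00 5.52490894e-05 1.65719968e+00]
```

View pics/w3.png

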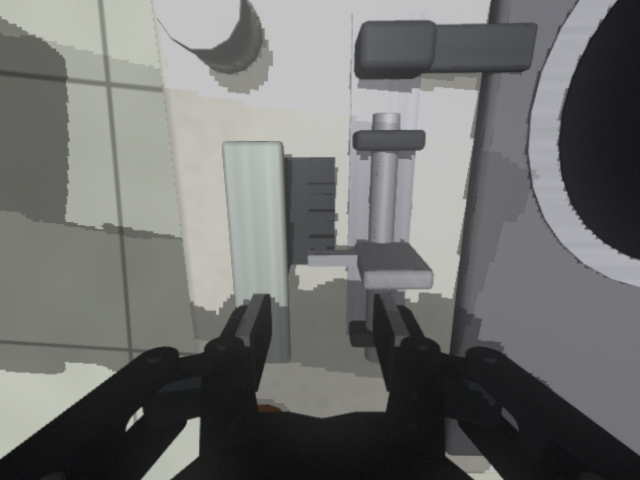

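Force and travel both give about 9 mm pressed. The tip is on the plate, and the right tip (385,300) is behind the tab. Press 1.5 mm more, then push.

Request:
{"op": "carry_out", "data": {"steps": [{"x": 0, "y": 0, "z": 0.02, "ax": 0, "ay": 0, "az": 0}, {"x": 0, "y": 0, "z": 0, "ax": 0, "ay": 0, "az": 0}, {"x": 0, "y": 0, "z": 0, "ax": 0, "ay": 0, "az": 0}, {"x": 0, "y": 0, "z": 0, "ax": 0, "ay": 0, "az": 0}, {"x": 0.03, "y": 0, "z": 0, "ax": 0, "ay": 0, "az": 0}, {"x": 0.03, "y": 0, "z": 0, "ax": 0, "ay": 0, "az": 0}, {"x": 0.03, "y": 0, "z": 0, "ax": 0, "ay": 0, "az": 0}, {"x": 0.03, "y": 0, "z": 0, "ax": 0, "ay": 0, "az": 0}, {"x": 0.03, "y": 0, "z": 0, "ax": 0, "ay": 0, "az": 0}, {"x": 0, "y": 0, "z": 0, "ax": 0, "ay": 0, "az": 0}]}}

```text
clock: 9.47
eef_pos: [0.5812, -0.0577, 0.1592]
orientation: [3.141, 0.001, 1.657]
ft_force: [1.3, -3.3, 5.6]
finger_gap: 0.0455
```

Request:
{"op": "carry_out", "data": {"steps": [{"x": 0.03, "y": 0, "z": 0, "ax": 0, "ay": 0, "az": 0}, {"x": 0.03, "y": 0, "z": 0, "ax": 0, "ay": 0, "az": 0}, {"x": 0.03, "y": 0, "z": 0, "ax": 0, "ay": 0, "az": 0}, {"x": 0.03, "y": 0, "z": 0, "ax": 0, "ay": 0, "az": 0}, {"x": 0.03, "y": 0, "z": 0, "ax": 0, "ay": 0, "az": 0}, {"x": 0.03, "y": 0, "z": 0, "ax": 0, "ay": 0, "az": 0}, {"x": 0.03, "y": 0, "z": 0, "ax": 0, "ay": 0, "az": 0}, {"x": 0, "y": 0, "z": 0, "ax": 0, "ay": 0, "az": 0}, {"x": 0, "y": 0, "z": 0, "ax": 0, "ay": 0, "az": 0}, {"x": 0, "y": 0, "z": 0, "ax": 0, "ay": 0, "az": 0}]}}

```text
clock: 10.3
eef_pos: [0.5798, -0.0421, 0.1592]
orientation: [3.141, 0.001, 1.657]
ft_force: [-0.3, -3.4, 6.1]
finger_gap: 0.0457
```

Request:
{"op": "carry_out", "data": {"steps": [{"x": 0.03, "y": 0, "z": 0, "ax": 0, "ay": 0, "az": 0}, {"x": 0.03, "y": 0, "z": 0, "ax": 0, "ay": 0, "az": 0}, {"x": 0.03, "y": 0, "z": 0, "ax": 0, "ay": 0, "az": 0}, {"x": 0.03, "y": 0, "z": 0, "ax": 0, "ay": 0, "az": 0}, {"x": 0.03, "y": 0, "z": 0, "ax": 0, "ay": 0, "az": 0}, {"x": 0.02, "y": 0, "z": 0, "ax": 0, "ay": 0, "az": 0}, {"x": 0.02, "y": 0, "z": 0, "ax": 0, "ay": 0, "az": 0}, {"x": 0, "y": 0, "z": 0, "ax": 0, "ay": 0, "az": 0}, {"x": 0, "y": 0, "z": 0, "ax": 0, "ay": 0, "az": 0}, {"x": 0, "y": 0, "z": 0, "ax": 0, "ay": 0, "az": 0}]}}

```text
clock: 11.13
eef_pos: [0.5785, -0.028, 0.1592]
orientation: [3.141, 0.001, 1.657]
ft_force: [-0.9, -3.1, 6.0]
finger_gap: 0.0457
```

```bash
python3 - <<'E'
from w import *
s,c=wrist("w4");print(s["eef_pos"],s["ft_force"],s["torque"],s["orientation"])
E
```

```text
[ 0.57853817 -0.02797021  0.15919641] [-0.90916334 -3.12299488  6.00530486] [-0.88067281  0.15000927  0.12578585] [3.14135896e+00 1.02380677e-03 1.65695775e+00]
```

View pics/w4.png

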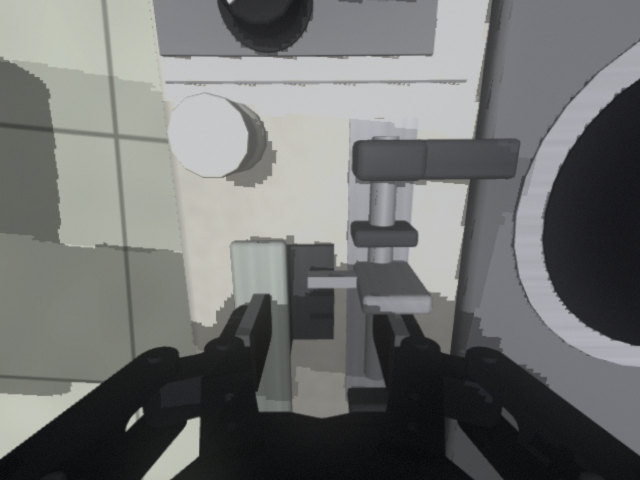

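The bolt is moving and the rod tip is at the keeper (384,140). The reaction is steady at about 3 N, with roughly 5 mm still to go. Creep until the stop.

Request:
{"op": "carry_out", "data": {"steps": [{"x": 0.01, "y": 0, "z": 0, "ax": 0, "ay": 0, "az": 0}, {"x": 0.01, "y": 0, "z": 0, "ax": 0, "ay": 0, "az": 0}, {"x": 0.01, "y": 0, "z": 0, "ax": 0, "ay": 0, "az": 0}, {"x": 0.01, "y": 0, "z": 0, "ax": 0, "ay": 0, "az": 0}, {"x": 0, "y": 0, "z": 0, "ax": 0, "ay": 0, "az": 0}, {"x": 0, "y": 0, "z": 0, "ax": 0, "ay": 0, "az": 0}, {"x": 0, "y": 0, "z": 0, "ax": 0, "ay": 0, "az": 0}, {"x": 0, "y": 0, "z": 0, "ax": 0, "ay": 0, "az": 0}, {"x": 0, "y": 0, "z": 0, "ax": 0, "ay": 0, "az": 0}, {"x": 0, "y": 0, "z": 0, "ax": 0, "ay": 0, "az": 0}]}}

```text
clock: 12.02
eef_pos: [0.5783, -0.0252, 0.1592]
orientation: [3.141, 0.001, 1.657]
ft_force: [-0.3, -5.0, 6.9]
finger_gap: 0.0451
```

Request:
{"op": "carry_out", "data": {"steps": [{"x": 0.01, "y": 0, "z": 0, "ax": 0, "ay": 0, "az": 0}, {"x": 0.01, "y": 0, "z": 0, "ax": 0, "ay": 0, "az": 0}, {"x": 0, "y": 0, "z": 0, "ax": 0, "ay": 0, "az": 0}, {"x": 0, "y": 0, "z": 0, "ax": 0, "ay": 0, "az": 0}, {"x": 0, "y": 0, "z": 0, "ax": 0, "ay": 0, "az": 0}, {"x": 0, "y": 0, "z": 0, "ax": 0, "ay": 0, "az": 0}, {"x": 0, "y": 0, "z": 0, "ax": 0, "ay": 0, "az": 0}, {"x": 0, "y": 0, "z": 0, "ax": 0, "ay": 0, "az": 0}, {"x": 0, "y": 0, "z": 0, "ax": 0, "ay": 0, "az": 0}, {"x": 0, "y": 0, "z": 0, "ax": 0, "ay": 0, "az": 0}]}}

```text
clock: 12.85
eef_pos: [0.5782, -0.0243, 0.1592]
orientation: [3.141, 0.002, 1.656]
ft_force: [0.0, -10.4, 5.9]
finger_gap: 0.0454
```

The reaction jumped to 10 N and motion stalled after 44.5 mm of travel, which is the 8 mm gap plus 36 mm. One more nudge to confirm it is the stop.

Request:
{"op": "carry_out", "data": {"steps": [{"x": 0.01, "y": 0, "z": 0, "ax": 0, "ay": 0, "az": 0}, {"x": 0, "y": 0, "z": 0, "ax": 0, "ay": 0, "az": 0}, {"x": 0, "y": 0, "z": 0, "ax": 0, "ay": 0, "az": 0}, {"x": 0, "y": 0, "z": 0, "ax": 0, "ay": 0, "az": 0}, {"x": 0, "y": 0, "z": 0, "ax": 0, "ay": 0, "az": 0}, {"x": 0, "y": 0, "z": 0, "ax": 0, "ay": 0, "az": 0}, {"x": 0, "y": 0, "z": 0, "ax": 0, "ay": 0, "az": 0}, {"x": 0, "y": 0, "z": 0, "ax": 0, "ay": 0, "az": 0}, {"x": 0, "y": 0, "z": 0, "ax": 0, "ay": 0, "az": 0}, {"x": 0, "y": 0, "z": 0, "ax": 0, "ay": 0, "az": 0}]}}

```text
clock: 13.68
eef_pos: [0.5782, -0.0241, 0.1592]
orientation: [3.141, 0.003, 1.656]
ft_force: [0.6, -14.6, 5.5]
finger_gap: 0.045
```

```bash
python3 - <<'E'
from w import *
s,c=wrist("w5");print(s["eef_pos"],s["ft_force"])
from h import *
a=pickle.load(open("w3.pkl","rb"))
# tab top far-left corner, by hand in w3; find same in w5 later
X0=ray(a,[(358,243),(430,287)],.200);print("tab before",X0.round(4))
t=np.radians(5.2826);e=np.array([-np.sin(t),np.cos(t),0])
print("predicted at 36mm",proj(c,X0+.036*e).round(0),"at 24mm",proj(c,X0+.024*e).round(0))
E
```

```text
[ 0.57815676 -0.02413697  0.15922157] [  0.56081662 -14.57184192   5.47276257]
tab before [[ 0.5921 -0.0294  0.2   ]
 [ 0.6199 -0.0436  0.2   ]]
predicted at 36mm [[357. 268.]
 [429. 311.]] at 24mm [[356. 299.]
 [426. 340.]]
```

View pics/w5.png

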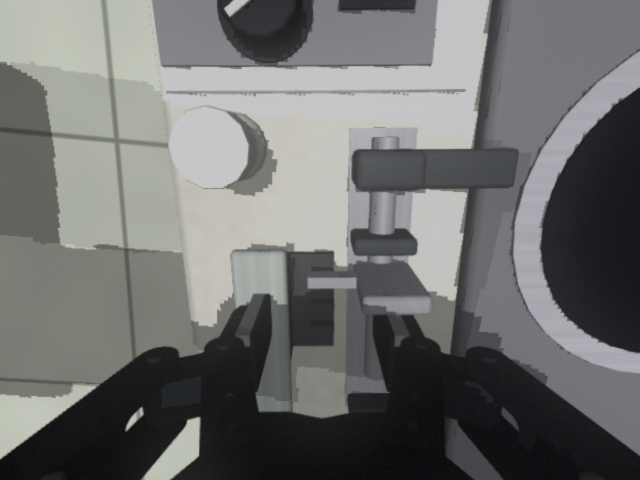

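The tab corners are at (356,264) and (430,311), against (357,268) and (429,311) predicted for 36 mm, and the rod is through the keeper. So the bolt is home. Ease off the stop and lift.

Request:
{"op": "carry_out", "data": {"steps": [{"x": -0.02, "y": 0, "z": 0, "ax": 0, "ay": 0, "az": 0}, {"x": -0.01, "y": 0, "z": 0, "ax": 0, "ay": 0, "az": 0}, {"x": 0, "y": 0, "z": 0, "ax": 0, "ay": 0, "az": 0}, {"x": 0, "y": 0, "z": -0.03, "ax": 0, "ay": 0, "az": 0}, {"x": 0, "y": 0, "z": -0.05, "ax": 0, "ay": 0, "az": 0}, {"x": 0, "y": 0, "z": -0.1, "ax": 0, "ay": 0, "az": 0}, {"x": 0, "y": 0, "z": -0.15, "ax": 0, "ay": 0, "az": 0}, {"x": 0, "y": 0, "z": -0.2, "ax": 0, "ay": 0, "az": 0}, {"x": 0, "y": 0, "z": -0.2, "ax": 0, "ay": 0, "az": 0}, {"x": 0, "y": 0, "z": -0.15, "ax": 0, "ay": 0, "az": 0}]}}

```text
clock: 14.57
eef_pos: [0.5781, -0.0245, 0.2266]
orientation: [3.141, 0.0, 1.657]
ft_force: [-0.3, 0.3, 1.0]
finger_gap: 0.0452
```

```bash
python3 - <<'E'
from w import *
from h import *
s,c=wrist("w6");print(s["eef_pos"],s["ft_force"],s["orientation"])
O=np.array([.67046,.02182]);t=np.radians(5.2826);R=np.array([[np.cos(t),-np.sin(t)],[np.sin(t),np.cos(t)]])
print("tcp cf",R.T@(s["eef_pos"][:2]-O)*1000)
z=c["z_map"];v,u=np.mgrid[0:480:2,0:640:2]
p=cv2.undistortPoints(np.c_[u.ravel(),v.ravel()].astype(float).reshape(-1,1,2),c["mtx"],c["dist"]).reshape(-1,2);Z=z[::2,::2].reshape(-1,1)
X=(np.c_[p,np.ones(len(p))]*Z-c["t"])@c["R"];L=np.c_[((X[:,:2]-O)@R)*1000,X[:,2]*1000]
def box(n,x0,x1,y0,y1,lo=140,hi=215):
    k=L[(L[:,0]>x0)&(L[:,0]<x1)&(L[:,1]>y0)&(L[:,1]<y1)&(L[:,2]>lo)&(L[:,2]<hi)]
    if len(k): print(n,len(k),np.median(k,0).round(1),k.min(0).round(0),k.max(0).round(0))
box("deck",-160,-150,-30,0);box("catch",-130,-118,-50,-15,165,200);box("tabtop",-85,-50,-60,0,196,205);box("button",-150,-90,125,185,166,180);box("jar",-160,-115,10,50,180,200)
E
```

```text
[ 0.57813256 -0.02449028  0.22659881] [-0.26252164  0.32182925  1.00021825] [3.14123145e+00 1.79885086e-04 1.65732393e+00]
tcp cf [-96.19900679 -37.61316613]
deck 165 [-155.1  -14.2  148.6] [-160.  -30.  147.] [-150.   -0.  150.]
catch 275 [-124.1  -32.2  184.7] [-130.  -50.  183.] [-118.  -15.  186.]
tabtop 170 [-67.6 -23.  198.4] [-81. -27. 196.] [-55. -19. 200.]
jar 567 [-133.6   33.1  188.6] [-148.   19.  181.] [-120.   46.  191.]
```

The catch measures 36 mm above the deck, so it is up, and the tab has moved about 35–36 mm: locked. Now over towards the button, keeping the same jaw so the front tip, whose reach is calibrated, can press it.

Request:
{"op": "carry_out", "data": {"steps": [{"x": 0.16, "y": 0.005, "z": 0, "ax": 0, "ay": 0, "az": 0}, {"x": 0.16, "y": 0.005, "z": 0, "ax": 0, "ay": 0, "az": 0}, {"x": 0.16, "y": 0.005, "z": 0, "ax": 0, "ay": 0, "az": 0}, {"x": 0.16, "y": 0.005, "z": 0, "ax": 0, "ay": 0, "az": 0}, {"x": 0.16, "y": 0.005, "z": 0, "ax": 0, "ay": 0, "az": 0}, {"x": 0.16, "y": 0.005, "z": 0, "ax": 0, "ay": 0, "az": 0}, {"x": 0.16, "y": 0.005, "z": 0, "ax": 0, "ay": 0, "az": 0}, {"x": 0.16, "y": 0.005, "z": 0, "ax": 0, "ay": 0, "az": 0}, {"x": 0.16, "y": 0.005, "z": 0, "ax": 0, "ay": 0, "az": 0}, {"x": 0.16, "y": 0.005, "z": 0, "ax": 0, "ay": 0, "az": 0}]}}

```text
clock: 15.45
eef_pos: [0.5715, 0.0967, 0.225]
orientation: [-3.142, 0.0, 1.657]
ft_force: [0.8, -0.7, -0.3]
finger_gap: 0.0453
```

```bash
python3 - <<'E'
from w import *
from h import *
s,c=wrist("w7");print(s["eef_pos"],s["orientation"])
z=c["z_map"];v,u=np.mgrid[0:480,0:640]
p=cv2.undistortPoints(np.c_[u.ravel(),v.ravel()].astype(float).reshape(-1,1,2),c["mtx"],c["dist"]).reshape(-1,2);Z=z.reshape(-1,1)
X=(np.c_[p,np.ones(len(p))]*Z-c["t"])@c["R"]
ex=np.array([.537,.166]);k=X[(np.hypot(*(X[:,:2]-ex).T)<.03)&(X[:,2]>.167)&(X[:,2]<.178)]
print(len(k),np.median(k,0),k.min(0),k.max(0))
ctr=(k.min(0)+k.max(0))/2;T=Ro.from_euler("xyz",s["orientation"]).as_matrix().T
d=T@(ctr-s["eef_pos"]);print("button in tool",d,"median",T@(np.median(k,0)-s["eef_pos"]))
E
```

```text
[0.57146486 0.09667029 0.22502889] [-3.14156660e+00  5.75743296e-06  1.65732858e+00]
2069 [0.53965647 0.16607106 0.17053652] [0.52496622 0.15109482 0.16703617] [0.55402249 0.18003776 0.17283043]
button in tool [ 0.07140157 -0.02589516  0.05509585] median [ 0.07189044 -0.02569004  0.05449263]
```

View pics/w7.png

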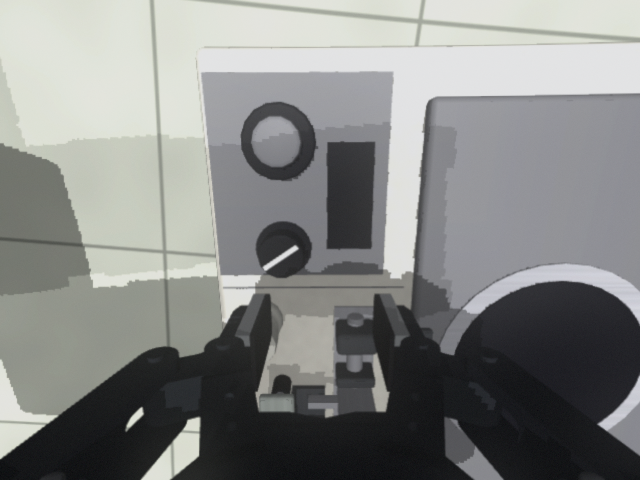

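The button is at (276,140), 29–30 mm across. In tool axes it is at (+71.6, −25.8), straight ahead of the front finger. Move over it, then go down.

Request:
{"op": "carry_out", "data": {"steps": [{"x": 0.0955, "y": 0, "z": 0, "ax": 0, "ay": 0, "az": 0}, {"x": 0.0955, "y": 0, "z": 0, "ax": 0, "ay": 0, "az": 0}, {"x": 0.0955, "y": 0, "z": 0, "ax": 0, "ay": 0, "az": 0}, {"x": 0.0955, "y": 0, "z": 0, "ax": 0, "ay": 0, "az": 0}, {"x": 0.0955, "y": 0, "z": 0, "ax": 0, "ay": 0, "az": 0}, {"x": 0.0955, "y": 0, "z": 0, "ax": 0, "ay": 0, "az": 0}, {"x": 0.0955, "y": 0, "z": 0, "ax": 0, "ay": 0, "az": 0}, {"x": 0.0955, "y": 0, "z": 0, "ax": 0, "ay": 0, "az": 0}, {"x": 0.0955, "y": 0, "z": 0, "ax": 0, "ay": 0, "az": 0}, {"x": 0.0955, "y": 0, "z": 0, "ax": 0, "ay": 0, "az": 0}]}}

```text
clock: 16.33
eef_pos: [0.5653, 0.1675, 0.2251]
orientation: [-3.142, 0.0, 1.657]
ft_force: [-0.3, -0.3, 0.4]
finger_gap: 0.045
```

Request:
{"op": "carry_out", "data": {"steps": [{"x": 0, "y": 0, "z": 0.1, "ax": 0, "ay": 0, "az": 0}, {"x": 0, "y": 0, "z": 0.1, "ax": 0, "ay": 0, "az": 0}, {"x": 0, "y": 0, "z": 0.1, "ax": 0, "ay": 0, "az": 0}, {"x": 0, "y": 0, "z": 0.1, "ax": 0, "ay": 0, "az": 0}, {"x": 0, "y": 0, "z": 0.1, "ax": 0, "ay": 0, "az": 0}, {"x": 0, "y": 0, "z": 0.1, "ax": 0, "ay": 0, "az": 0}, {"x": 0, "y": 0, "z": 0.1, "ax": 0, "ay": 0, "az": 0}, {"x": 0, "y": 0, "z": 0.08, "ax": 0, "ay": 0, "az": 0}, {"x": 0, "y": 0, "z": 0.04, "ax": 0, "ay": 0, "az": 0}, {"x": 0, "y": 0, "z": 0, "ax": 0, "ay": 0, "az": 0}]}}

```text
clock: 17.17
eef_pos: [0.5651, 0.1666, 0.1628]
orientation: [-3.141, 0.0, 1.657]
ft_force: [-0.2, 0.1, 0.5]
finger_gap: 0.0454
```

Request:
{"op": "carry_out", "data": {"steps": [{"x": 0, "y": 0, "z": 0.04, "ax": 0, "ay": 0, "az": 0}, {"x": 0, "y": 0, "z": 0.04, "ax": 0, "ay": 0, "az": 0}, {"x": 0, "y": 0, "z": 0.03, "ax": 0, "ay": 0, "az": 0}, {"x": 0, "y": 0, "z": 0, "ax": 0, "ay": 0, "az": 0}, {"x": 0, "y": 0, "z": 0, "ax": 0, "ay": 0, "az": 0}, {"x": 0, "y": 0, "z": 0, "ax": 0, "ay": 0, "az": 0}, {"x": 0, "y": 0, "z": 0, "ax": 0, "ay": 0, "az": 0}, {"x": 0, "y": 0, "z": 0, "ax": 0, "ay": 0, "az": 0}, {"x": 0, "y": 0, "z": 0, "ax": 0, "ay": 0, "az": 0}, {"x": 0, "y": 0, "z": 0, "ax": 0, "ay": 0, "az": 0}]}}

```text
clock: 18.0
eef_pos: [0.5654, 0.1668, 0.1553]
orientation: [-3.142, 0.0, 1.657]
ft_force: [0.5, 0.5, 0.3]
finger_gap: 0.0455
```

Request:
{"op": "carry_out", "data": {"steps": [{"x": 0, "y": 0, "z": 0.04, "ax": 0, "ay": 0, "az": 0}, {"x": 0, "y": 0, "z": 0, "ax": 0, "ay": 0, "az": 0}, {"x": 0, "y": 0, "z": 0, "ax": 0, "ay": 0, "az": 0}, {"x": 0, "y": 0, "z": 0, "ax": 0, "ay": 0, "az": 0}, {"x": 0, "y": 0, "z": 0, "ax": 0, "ay": 0, "az": 0}, {"x": 0, "y": 0, "z": 0, "ax": 0, "ay": 0, "az": 0}, {"x": 0, "y": 0, "z": 0, "ax": 0, "ay": 0, "az": 0}, {"x": 0, "y": 0, "z": 0, "ax": 0, "ay": 0, "az": 0}, {"x": 0, "y": 0, "z": 0, "ax": 0, "ay": 0, "az": 0}, {"x": 0, "y": 0, "z": 0, "ax": 0, "ay": 0, "az": 0}]}}

```text
clock: 18.83
eef_pos: [0.5655, 0.1668, 0.1524]
orientation: [3.141, -0.0, 1.657]
ft_force: [1.6, -0.2, 3.6]
finger_gap: 0.045
```

Request:
{"op": "carry_out", "data": {"steps": [{"x": 0, "y": 0, "z": 0.03, "ax": 0, "ay": 0, "az": 0}, {"x": 0, "y": 0, "z": 0, "ax": 0, "ay": 0, "az": 0}, {"x": 0, "y": 0, "z": 0, "ax": 0, "ay": 0, "az": 0}, {"x": 0, "y": 0, "z": 0, "ax": 0, "ay": 0, "az": 0}, {"x": 0, "y": 0, "z": 0, "ax": 0, "ay": 0, "az": 0}, {"x": 0, "y": 0, "z": 0, "ax": 0, "ay": 0, "az": 0}, {"x": 0, "y": 0, "z": 0, "ax": 0, "ay": 0, "az": 0}, {"x": 0, "y": 0, "z": 0, "ax": 0, "ay": 0, "az": 0}, {"x": 0, "y": 0, "z": 0, "ax": 0, "ay": 0, "az": 0}, {"x": 0, "y": 0, "z": 0, "ax": 0, "ay": 0, "az": 0}]}}

```text
clock: 19.67
eef_pos: [0.5655, 0.1668, 0.1501]
orientation: [3.141, -0.0, 1.657]
ft_force: [1.6, 1.2, 3.3]
finger_gap: 0.0452
```

Request:
{"op": "carry_out", "data": {"steps": [{"x": 0, "y": 0, "z": 0.02, "ax": 0, "ay": 0, "az": 0}, {"x": 0, "y": 0, "z": 0, "ax": 0, "ay": 0, "az": 0}, {"x": 0, "y": 0, "z": 0, "ax": 0, "ay": 0, "az": 0}, {"x": 0, "y": 0, "z": 0, "ax": 0, "ay": 0, "az": 0}, {"x": 0, "y": 0, "z": 0, "ax": 0, "ay": 0, "az": 0}, {"x": 0, "y": 0, "z": 0, "ax": 0, "ay": 0, "az": 0}, {"x": 0, "y": 0, "z": 0, "ax": 0, "ay": 0, "az": 0}, {"x": 0, "y": 0, "z": 0, "ax": 0, "ay": 0, "az": 0}, {"x": 0, "y": 0, "z": 0, "ax": 0, "ay": 0, "az": 0}, {"x": 0, "y": 0, "z": 0, "ax": 0, "ay": 0, "az": 0}]}}

```text
clock: 20.5
eef_pos: [0.5655, 0.1668, 0.1491]
orientation: [3.141, -0.0, 1.657]
ft_force: [-0.7, 0.3, 12.7]
finger_gap: 0.0452
```

Request:
{"op": "carry_out", "data": {"steps": [{"x": 0, "y": 0, "z": 0.01, "ax": 0, "ay": 0, "az": 0}, {"x": 0, "y": 0, "z": 0, "ax": 0, "ay": 0, "az": 0}, {"x": 0, "y": 0, "z": 0, "ax": 0, "ay": 0, "az": 0}, {"x": 0, "y": 0, "z": 0, "ax": 0, "ay": 0, "az": 0}, {"x": 0, "y": 0, "z": 0, "ax": 0, "ay": 0, "az": 0}, {"x": 0, "y": 0, "z": 0, "ax": 0, "ay": 0, "az": 0}, {"x": 0, "y": 0, "z": 0, "ax": 0, "ay": 0, "az": 0}, {"x": 0, "y": 0, "z": 0, "ax": 0, "ay": 0, "az": 0}, {"x": 0, "y": 0, "z": 0, "ax": 0, "ay": 0, "az": 0}, {"x": 0, "y": 0, "z": 0, "ax": 0, "ay": 0, "az": 0}]}}

```text
clock: 21.33
eef_pos: [0.5656, 0.1668, 0.149]
orientation: [3.14, -0.0, 1.657]
ft_force: [-2.6, -0.4, 19.6]
finger_gap: 0.0452
```

The force climbed from 3 to 12.7 to 19.6 N with no further motion at about 6 mm of travel, so the button is on its bottom stop. Lift clear.

Request:
{"op": "carry_out", "data": {"steps": [{"x": 0, "y": 0, "z": -0.03, "ax": 0, "ay": 0, "az": 0}, {"x": 0, "y": 0, "z": -0.08, "ax": 0, "ay": 0, "az": 0}, {"x": 0, "y": 0, "z": -0.15, "ax": 0, "ay": 0, "az": 0}, {"x": 0, "y": 0, "z": -0.2, "ax": 0, "ay": 0, "az": 0}, {"x": 0, "y": 0, "z": -0.2, "ax": 0, "ay": 0, "az": 0}, {"x": 0, "y": 0, "z": -0.2, "ax": 0, "ay": 0, "az": 0}, {"x": 0, "y": 0, "z": -0.2, "ax": 0, "ay": 0, "az": 0}, {"x": 0, "y": 0, "z": -0.2, "ax": 0, "ay": 0, "az": 0}, {"x": 0, "y": 0, "z": 0, "ax": 0, "ay": 0, "az": 0}, {"x": 0, "y": 0, "z": 0, "ax": 0, "ay": 0, "az": 0}]}}

```text
clock: 22.17
eef_pos: [0.5655, 0.1667, 0.2424]
orientation: [3.141, -0.0, 1.657]
ft_force: [0.6, -0.0, 0.4]
finger_gap: 0.0452
```

```bash
python3 - <<'E'
from w import *
from h import *
s=robot.observe();print(s["eef_pos"],s["ft_force"],abs(s["dq"]).max())
O=np.array([.67046,.02182]);t=np.radians(5.2826);R=np.array([[np.cos(t),-np.sin(t)],[np.sin(t),np.cos(t)]])
def L(c):
    v,u=np.mgrid[0:480,0:640]
    p=cv2.undistortPoints(np.c_[u.ravel(),v.ravel()].astype(float).reshape(-1,1,2),c["mtx"],c["dist"]).reshape(-1,2)
    X=(np.c_[p,np.ones(len(p))]*c["z_map"].reshape(-1,1)-c["t"])@c["R"];return np.c_[((X[:,:2]-O)@R)*1000,X[:,2]*1000]
for n,c in(("before",pickle.load(open("ims.pkl","rb"))["side"]),("after",robot.camera("side"))):
    P=L(c)
    for b,x0,x1,y0,y1,lo,hi in(("deck",-40,-32,-190,-60,140,158),("catch",-130,-120,-95,-25,168,195),("tab",-88,-50,-75,0,188,204),("jar",-160,-110,5,55,160,194),("vial",-165,-100,-200,-140,160,210)):
        k=P[(P[:,0]>x0)&(P[:,0]<x1)&(P[:,1]>y0)&(P[:,1]<y1)&(P[:,2]>lo)&(P[:,2]<hi)]
        print(n,b,len(k),np.median(k,0).round(1) if len(k) else "")
E
```

```text
[0.56545201 0.16674708 0.24236285] [ 0.57424145 -0.04490672  0.36809836] 0.036118013273219576
before deck 123 [ -36.1 -130.8  151.5]
before catch 72 [-124.7  -60.5  187.5]
before tab 80 [-70.3 -60.  196.6]
before jar 186 [-137.8   25.3  183.2]
before vial 324 [-133.  -175.4  183.6]
after deck 123 [ -35.8 -128.6  151.2]
after catch 81 [-125.1  -64.   187.7]
after tab 78 [-69.5 -24.4 196.2]
after jar 183 [-137.5   25.   182.7]
after vial 326 [-133.1 -175.2  183.5]
```

The tab moved 35.6 mm, the catch is up, the jar and vial haven't moved, and the arm is clear. Handing in.

```bash
python3 -c "
from workcell import robot
print(robot.close_job())"
```

```text
the job is handed in; nothing more can be done
None
```

The lid is locked and the start button has been pressed; I handed the job in at about 22 s of the 45 s allowed (no verdict is reported).

- **Catch and bolt:** One fingertip held the catch about 10 mm down (5.5–6.9 N on the spring). The other pushed the bolt tab until it hit its stop, where the reaction rose from 3 to 14.6 N with no more motion. I then lifted off to let the catch up.
- **Start button:** I pressed it with one fingertip to its bottom stop, about 6 mm of travel, with the force rising to 19.6 N. Then I lifted clear.
- **Last checks:**
  - The side camera's before and after depth shows the tab moved 35.6 mm, against 36 mm nominal.
  - The catch is back at its original height, and the jar and vial are within 1 mm of where they started.
  - The wrist force is about zero with the arm clear.
- **Not checked:** I did not measure that the button came back out, or that the bench items (beaker, flask, mortar, reagent bottle and spatula) stayed put. The arm's path stayed well above them.
- **Disagreement:** The stated fingertip reach of 14 mm ahead of the TCP did not hold at this jaw opening. Both cameras showed the tips about 16–17 mm behind it, and touching the catch confirmed that, so I used the measured value.

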